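Hold the cleaned bush over the inspection lamp with tongs

ROBOT

A 6-joint arm with a two-finger parallel gripper is mounted at the origin on the work surface. World frame = base frame: x ahead of the robot, y to its left, z up, the work surface at z = 0. Lengths are in m, angles in degrees, forces in N, time in s.
With the tool pointing down it reaches from about 0.375 to 0.825 m from the base axis. Payload 5.5 kg.
Tool frame: the origin (TCP) lies where the fingers leave the gripper's body, on its centre line; the fingertips stand 73 mm ahead of it and the grasp point (between the pads) lies 54 mm ahead of it (arm.hold_point_z is the distance from the TCP to the grasp point, in m); z points along the fingers, y is the line along which they close (so a half turn about z gives the same grasp; the last joint's range is limited). The gripper opens to 85 mm and grips with 20 to 120 N. Pads are 22 mm wide; open, the fingers measure 114 mm over their backs; the gripper's body (76 mm by 85 mm) begins 54 mm behind the grasp point. The pads swing forward as they close: fully open they stand 13 mm farther back than shut.
Start: joints at [-73.912, 17.962, -2.699, 69.339, 0, 90], TCP at [0.166, -0.576, 0.304] pointing down, gripper open.
Joint ranges: [-152.73, 152.73], [-39.44, 99.34], [-58.76, 71.6], [-118.89, 123.64], [-81.53, 83.1], [-180, 180]. Speed limits (degrees/s): [136.94, 136.94, 172.46, 180, 180, 180].

INTERFACE

Orientations are given as [roll, pitch, yaw] about the fixed x, y, z axes, in that order (R = Rz(yaw) Ry(pitch) Rx(roll)).
In Python, from workcell import arm gives the robot as it stands.
- The arm moves only by the shell command python3 -m pendant 'ROWS' [OPENING] [FORCE]. ROWS is a JSON object of lists of equal length, an entry for each row: "slide": the shift along the tool's x, y, z in units of 200 mm (1.0 is 200 mm), a list of three; "angular": the turn, a rotation vector about the tool's x, y, z in units of 360 degrees (1.0 is 360 degrees), a list of three. In form: {"slide": [[tx, ty, tz], ...], "angular": [[rx, ry, rz], ...]}. A call has exactly 8 rows; each row is the pose to reach, as a shift and turn from the pose commanded when the call began, along the tool's axes at that moment, turning the shorter way round; what a row does not reach only later rows make up. A row lasts 1/10 s, in which the tool goes at most 50 mm and 8.59 degrees, less where a joint would pass 70% of its speed; a pose out of reach is approached as far as the arm can. A call with a number of a shift or a turn outside -1 to 1 is refused whole. A call with a gripper value outside its range is refused whole. OPENING is the opening, from 0 (shut) to 1 (fully open), set as the call begins (- or left out, the last holds). The fingers move at their own pace and stop on an object; FORCE is the grip in N (left out, the last holds). Time passes only in rows, so rows that repeat a pose let the fingers close, or fill a call up. It gives the time, the measured TCP pose, the force, the opening and the grip force at its end, in the units of the state.
- arm.get_obs(): the state, without advancing time (a new reading comes with each control period).
- arm.capture(name): name is "scene" or "top" or "wrist"; returns (picture, depth): 420x560x3 uint8, blue, green, red; 420x560 float32, m along the optical axis (not along the pixel's ray), 0 where there is no reading.
- arm.camera_params(name): a dict with "K" (3x3 intrinsics, pixels), "k1" (the pictures are not rectified: a ray, as slopes to the right and down, at radius r is drawn at 1 + k1 r^2 times it, then the intrinsics apply), "extrinsics" (4x4, takes a point from camera to world coordinates); the wrist camera has in their place "tool_from_camera" (4x4, takes a point from camera to tool coordinates, whose origin is the TCP and whose axes are the flange's). Camera axes: x right, y down, z forward; pixel columns grow to the right and rows downward; lengths in m; the calibration is good to about 2 mm. A picture is of the moment at which its call begins: read the wrist's pose just before it. camera_params takes no time and is no camera call.
- arm.finish_job(): hands the job in; it is judged then, once.
The state is a dict: "clock": time; "joint_pos": joint angles; "joint_vel": joint speeds; "joint_torque": joint torques, N m; "tcp_pos": TCP position; "tool_rot": TCP orientation; "ft_force": force on the tool from outside, world axes, zero at the start; "ft_torque": the same for the moment, N m; "gripper_width": finger opening in m; "finger_force": force on a finger pad.
Only numpy, scipy, OpenCV 4.12 (cv2) and the standard library are available. Lean on these libraries where they do the work, as an engineer would, in place of code of your own. Each camera call takes 0.05 s, during which the arm holds its last target. There are 200 camera calls.

TASK

Take the spring tongs from the bench, grip the cleaned brass bush that stands on the small steel plate between their tips (never touch the bush with the gripper or arm), and hold it up with the tongs, upright and still, about 70 mm above the middle of the black inspection lamp. Finish while holding it there: tongs and bush stay in the grip and off everything else. Leave the loupe, screwdriver, clear parts box and small brass knob where they are.

Things in the scene. Friction and masses are not known exactly. Their poses are not given: they have to be found in the camera images.
- tongs: Sprung tongs, steel strip arms lying on edge, hinged at the rear, opening level as a V; 197 mm long, 71 mm wide over the open tips, about 130 g, balance near the origin. Origin: underside, centre line, midway between the black grip plates; x to the tips, z up (rests at z = 0). Hinge at x = -80 mm. The frame belongs to the left arm: closing turns the centre line from x by half of tongs_jaw.
- tongs_jaw (a joint): Angle by which the tongs are closed: 0 = sprung fully open (60 mm between the tip pads), about 0.21 rad = shut on the 24 mm bush. The spring reopens them; at the grip plates it takes about 3 N to start closing and 6.5 N when shut on the bush.
- grip_left (a point): Middle of the outside of the left (+y) black grip plate, 56 mm long, 32 mm high from the underside. Over both plates: 57 mm open (60 mm 15 mm nearer the tips), about 40 mm when shut on the bush. Squeezed to about 50 mm they are held by the spring with the tips still some 40 mm apart; opened past 57 mm they drop.
- tip_left (a point): Middle of the inner face of the left (+y) arm's rubber tip pad, 93 mm ahead of the origin; pad 26 mm long, 24 mm high from the underside, this point 12 mm above it. The part goes midway between tip_left and tip_right.
- tip_right (a point): The same on the right (-y) arm.
- bush: Flanged brass bush standing upright on the plate: body 24 mm diameter and 35 mm high, with a flange 30 mm diameter and 5 mm thick on top (40 mm high in all), dark bore seen from above, 80 to 145 g. Origin: centre of its underside; z up.
- plate: Round dark steel plate fixed to the bench, 90 mm diameter, 12 mm high, on which the bush stands. Origin: centre of its underside, on the bench.
- lamp: Round black inspection lamp fixed to the bench, 110 mm diameter, 30 mm high, white disc 88 mm diameter on top. Origin: centre of its underside, on the bench.
- loupe: Bystander: black eye loupe, 42 mm diameter, 40 mm high, loose. Origin: centre of its underside.
- screwdriver: Bystander: small screwdriver with grey handle, 160 mm long, lying loose. Origin: on its underside.
- parts_box: Bystander: clear open parts box, 90 x 120 x 45 mm, empty, loose. Origin: centre of its underside.
- knob: Bystander: brass knob 28 mm diameter, 24 mm high, stepped, lying loose on the bench (not the bush). Origin: centre of its underside.
Mind the look-alikes: they are no part of the job. Several things have the shape of the plate; the one meant has the colours described above.

How it is judged (in metres and radians):
On the way:
1. the bush is lifted off the plate by the tongs (z of bush in the frame of plate above 0.025 m and contact force between bush and tongs above 0.3 N), for 0.2 s.
At the end, for the whole second after the job is handed in: Bush held by the tongs (over 0.5 N), tongs by the fingers (over 1 N): within 25 mm sideways of the lamp centre, underside 30 to 110 mm above the lamp top, tilt under 0.3 rad, under 30 mm/s; lamp untouched, tongs over 30 mm above the bench (horizontal distance between bush and lamp below 0.025 m and z of bush in the frame of lamp between 0.06 and 0.14 m and angle between bush's own z axis and vertical below 0.3 rad and linear speed of bush below 0.03 m/s and contact force between bush and tongs above 0.5 N and contact force between the fingers and tongs above 1 N and contact force between each of bush, tongs and lamp below 0.05 N and height (world z) of tongs above 0.03 m); the arm keeps its last pose, push and grip.
It fails at once if the gripper or arm touches the bush (contact force between any of the fingers, the arm and bush above 0.3 N).
It fails at once if the bush falls off the plate onto the bench (height (world z) of bush below 0.006 m).
It fails at once if a bystander is moved more than 30 mm (distance of any of loupe, screwdriver, parts_box, knob from where it was at the start of the episode above 0.03 m).
It also fails if it takes over 42 s, if anything falls off the work surface, if the arm or the gripper's body presses on something with over 40 N, if the wrist force passes 120 N, or if a joint passes its speed limit or range.

## Working session

There is one attempt and no reset: what is moved stays moved. The work goes in short steps, Python scripts to look and compute and a shell command to move; the robot and the scene stay as the last step left them, time stands still between calls to the robot, and variables do not carry over. Pictures are saved under pics/ and viewed, at most 13 in all, crops included, and the job is handed in when it is done.

```bash
mkdir -p pics; cat > h.py <<'E'
import numpy as np, cv2
from workcell import arm
from scipy.spatial.transform import Rotation as R
def T_tool(o=None):
    o=o or arm.get_obs(); T=np.eye(4); T[:3,:3]=R.from_euler('xyz',o['tool_rot'],degrees=True).as_matrix(); T[:3,3]=o['tcp_pos']; return T
def ext(name,p,o=None):
    return p['extrinsics'] if name!='wrist' else T_tool(o)@np.array(p['tool_from_camera'])
def rays(p,E,uv):
    K=np.array(p['K']); E=np.array(E); uv=np.atleast_2d(np.array(uv,float))
    d=cv2.undistortPoints(uv.reshape(-1,1,2),K,np.array([p['k1'],0,0,0,0.])).reshape(-1,2) if False else None
    q=np.c_[(uv[:,0]-K[0,2])/K[0,0],(uv[:,1]-K[1,2])/K[1,1]]; s=q.copy()
    for _ in range(20): s=q/(1+p['k1']*(s**2).sum(1,keepdims=True))
    return E[:3,3],np.c_[s,np.ones(len(s))]@E[:3,:3].T,
def onplane(p,E,uv,z):
    o,d=rays(p,E,uv); return o+d*((z-o[2])/d[:,2])[:,None]
def bydepth(p,E,uv,dep):
    o,d=rays(p,E,uv); return o+d*np.array(dep).reshape(-1,1)
E
python3 - <<'E'
from h import *
o=arm.get_obs();print(o)
for n in('top','scene'):
    im,d=arm.capture(n);cv2.imwrite(f'pics/{n}0.png',im);np.save(f'pics/{n}0.npy',d);p=arm.camera_params(n);print(n,p)
print(arm.camera_params('wrist'),arm.hold_point_z)
E
```

```text
{'clock': 0.0, 'joint_pos': array([-7.39104684e+01,  1.80042621e+01, -2.75629174e+00,  6.93404754e+01,
        9.82116710e-04,  8.99996206e+01]), 'joint_vel': array([-0.01079665, -0.06705302,  0.02476772, -0.00103677,  0.04097958,
        0.14768001]), 'joint_torque': array([-2.92719851e-04, -5.39583886e+01,  3.39753163e+01,  1.92812568e-02,
       -1.07212850e-04,  6.87018314e-06]), 'tcp_pos': array([ 0.1661558 , -0.57603929,  0.30301794]), 'tool_rot': array([-1.79898971e+02, -9.82784164e-04,  1.60899093e+01]), 'ft_force': array([-0.37989058,  0.09096088,  0.60718829]), 'ft_torque': array([ 0.02774724, -0.02027096, -0.00147997]), 'finger_force': 0.0, 'gripper_width': 0.08528357690307216}
top {'K': array([[414.82382511,   0.        , 287.71452369],
       [  0.        , 414.82382511, 212.80544236],
       [  0.        ,   0.        ,   1.        ]]), 'k1': 0.03034943813556306, 'extrinsics': array([[-0.0280492 , -0.99646062,  0.07924311,  0.51206129],
       [-0.99957668,  0.02857286,  0.00548187,  0.03144509],
       [-0.00772667, -0.0790558 , -0.99684025,  1.02400507],
       [ 0.  
[... 362 characters left out ...]
58,  0.54601492],
       [-0.01876324, -0.81629198, -0.57733469,  0.69118402],
       [ 0.        ,  0.        ,  0.        ,  1.        ]])}
{'K': array([[349.0439326 ,   0.        , 285.07278592],
       [  0.        , 349.0439326 , 204.69853469],
       [  0.        ,   0.        ,   1.        ]]), 'k1': -0.010409349691121688, 'tool_from_camera': array([[-8.67239686e-04, -9.59082638e-01, -2.83124958e-01,
         7.13070835e-02],
       [ 9.99999137e-01, -1.11120653e-03,  7.01103698e-04,
         1.41680586e-03],
       [-9.87026686e-04, -2.83124105e-01,  9.59082774e-01,
        -7.03513845e-02],
       [ 0.00000000e+00,  0.00000000e+00,  0.00000000e+00,
         1.00000000e+00]])} 0.0539
```

View pics/top0.png

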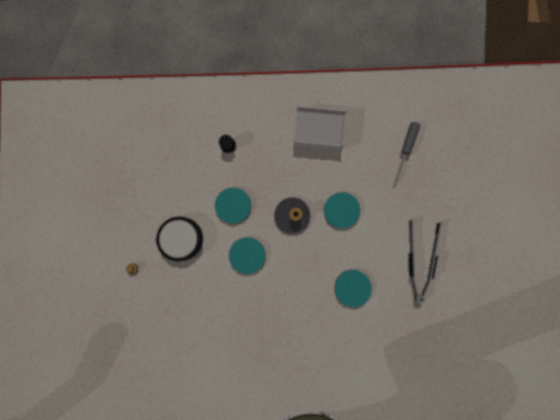

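View pics/scene0.png

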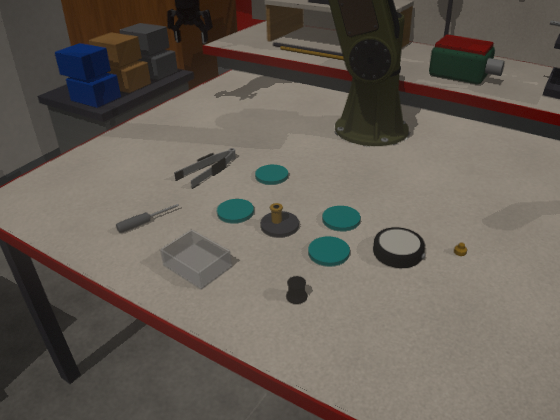

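The top view shows the tongs at the right: hinge ~(418,303), tips ~(411,222) and (439,226). The bush is on the dark plate at ~(295,215), the lamp is at (180,239), and the teal discs are the decoys. The scene view agrees.

```bash
python3 - <<'E'
from h import *
im=cv2.imread('pics/top0.png');p=arm.camera_params('top');E=p['extrinsics']
f=lambda u,v,z:onplane(p,E,[(u,v)],z)[0].round(4)
hsv=cv2.cvtColor(im,cv2.COLOR_BGR2HSV)
print('tong hinge',f(418,303,.02),'tips',f(411,222,.024),f(439,226,.024),'plates',f(411,264,.032),f(434,267,.032))
def blob(m,box,z,nm):
    k=np.zeros(m.shape,np.uint8);x0,y0,x1,y1=box;k[y0:y1,x0:x1]=m[y0:y1,x0:x1]*255
    c=max(cv2.findContours(k,0,2)[0],key=cv2.contourArea);(u,v),r=cv2.minEnclosingCircle(c);el=cv2.fitEllipse(cv2.convexHull(c));print(nm,el,f(*el[0],z))
V=hsv[...,2].astype(int);S=hsv[...,1]
blob(V<90,(265,190,320,245),.012,'plate')
blob((S>100)&(V>70)&(abs(hsv[...,0].astype(int)-22)<10),(280,200,312,230),.052,'flange')
w=cv2.erode(((V>140)).astype(np.uint8),None)
blob((V>120),(161,219,200,259),.03,'lampwhite'); blob(V<70,(150,210,210,270),.03,'lamp')
for u,v,z,n in((227,143,.04,'loupe'),(132,268,.02,'knob'),(320,130,.0,'box'),(395,186,.005,'sdtip'),(415,125,.01,'sdend'),(233,205,.012,'t'),(342,211,.012,'t'),(247,256,.012,'t'),(353,288,.012,'t')): print(n,f(u,v,z))
c=cv2.resize(im[180:320,240:460],None,fx=3.6,fy=3.6,interpolation=2);cv2.imwrite('pics/c1.png',c)
E
```

```text
tong hinge [ 0.3686 -0.2658  0.02  ] tips [ 0.5609 -0.2585  0.024 ] [ 0.5495 -0.3245  0.024 ] plates [ 0.4613 -0.2509  0.032 ] [ 0.4529 -0.3043  0.032 ]
plate ((291.9196472167969, 215.8691864013672), (36.12826919555664, 37.94333267211914), 179.6300048828125) [0.5847 0.0269 0.012 ]
flange ((295.51922607421875, 213.74220275878906), (12.584508895874023, 13.020895004272461), 76.9211196899414) [0.5866 0.0185 0.052 ]
lampwhite ((177.70751953125, 238.4331817626953), (34.35158157348633, 35.07978439331055), 49.23538589477539) [0.5372 0.3016 0.03  ]
lamp ((179.29519653320312, 239.1156463623047), (45.76544952392578, 46.82415008544922), 78.23265838623047) [0.5354 0.2979 0.03  ]
loupe [0.7632 0.1784 0.04  ]
knob [0.4698 0.414  0.02  ]
box [ 0.7996 -0.0498  0.    ]
sdtip [ 0.6518 -0.2293  0.005 ]
sdend [ 0.8018 -0.2843  0.01  ]
t [0.6155 0.1706 0.012 ]
t [ 0.5931 -0.0958  0.012 ]
t [0.4902 0.1388 0.012 ]
t [ 0.4066 -0.1149  0.012 ]
```

View pics/c1.png

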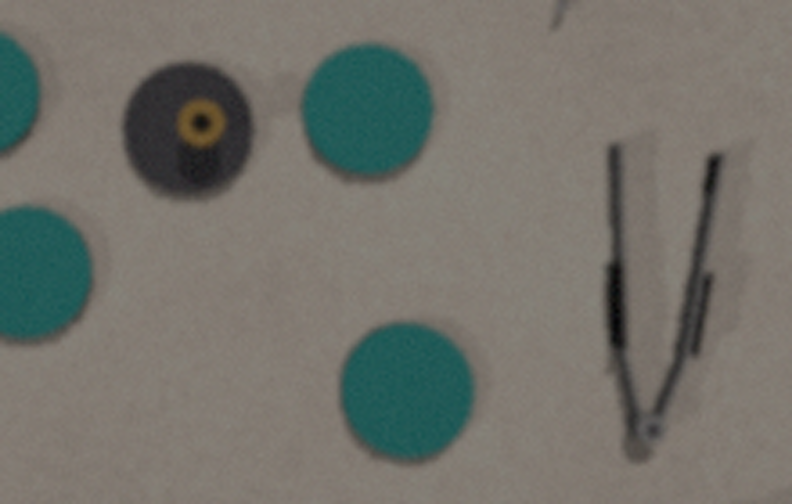

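```bash
cat >> h.py <<'E'
def rel(pos,yaw):
    o=arm.get_obs();T=T_tool(o);Rt=R.from_euler('xyz',[180,0,yaw],degrees=True).as_matrix()
    print('tcp',o['tcp_pos'].round(4),o['tool_rot'].round(2),'j',o['joint_pos'].round(0),'F',o['ft_force'].round(1),'w',round(o['gripper_width'],4),round(o['finger_force'],1),'t',o['clock'])
    print('slide',(T[:3,:3].T@(np.array(pos)-T[:3,3])/.2).round(4),'ang',(R.from_matrix(T[:3,:3].T@Rt).as_rotvec(degrees=True)/360).round(4))
E
python3 -m pendant '{"slide":[[0.18,-0.11,0.02],[0.36,-0.21,0.04],[0.54,-0.31,0.06],[0.72,-0.41,0.08],[0.9,-0.51,0.1],[0.9,-0.51,0.1],[0.9,-0.51,0.1],[0.9,-0.51,0.1]],"angular":[[0,0,0.01],[0,0,0.02],[0,0,0.04],[0,0,0.055],[0,0,0.0694],[0,0,0.0694],[0,0,0.0694],[0,0,0.0694]]}' 1
python3 -c "
from h import *
rel([.457,-.278,.26],-9)"
```

```text
clock: 0.9
tcp_pos: [0.3106, -0.4291, 0.2839]
tool_rot: [180.0, 0.0, -8.9]
ft_force: [-0.1, 0.2, 0.8]
gripper_width: 0.0853
finger_force: 0.0
tcp [ 0.3106 -0.4291  0.2839] [ 1.7998e+02  2.0000e-02 -8.8900e+00] j [-54.  11. -14.  65.  -0. 135.] F [-0.1  0.2  0.8] w 0.0853 0.0 t 0.9
slide [ 0.6067 -0.8596  0.119 ] ang [0.     0.     0.0003]
```

```bash
python3 -m pendant '{"slide":[[0.12,-0.17,0.02],[0.24,-0.34,0.05],[0.36,-0.51,0.07],[0.48,-0.68,0.1],[0.6,-0.86,0.12],[0.6,-0.86,0.12],[0.6,-0.86,0.12],[0.6,-0.86,0.12]],"angular":[[0,0,0],[0,0,0],[0,0,0],[0,0,0],[0,0,0],[0,0,0],[0,0,0],[0,0,0]]}'
python3 - <<'E'
from h import *
o=arm.get_obs();im,d=arm.capture('wrist');np.save('pics/w1.npy',d);cv2.imwrite('pics/w1.png',im);np.save('pics/w1E.npy',ext('wrist',arm.camera_params('wrist'),o));print(o['tcp_pos'],o['tool_rot'])
E
```

```text
clock: 1.7
tcp_pos: [0.4554, -0.2785, 0.26]
tool_rot: [180.0, 0.0, -9.0]
ft_force: [-0.5, -0.3, 0.2]
gripper_width: 0.0854
finger_force: 0.0
[ 0.455375   -0.2785356   0.25996413] [ 1.79974463e+02  1.42011977e-02 -8.99492208e+00]
```

View pics/w1.png

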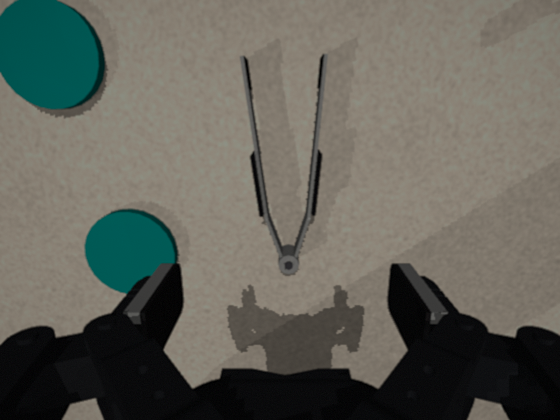

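The wrist view shows the tongs upright in frame: tip ends at (244,57) and (325,55), grip plates around (255,185) and (318,183), hinge at (288,264).

```bash
python3 - <<'E'
from h import *
p=arm.camera_params('wrist');E=np.load('pics/w1E.npy');im=cv2.imread('pics/w1.png');d=np.load('pics/w1.npy')
P=lambda u,v,z:onplane(p,E,[(u,v)],z)[0].round(4)
g=im.max(2)
for v in (165,184,205):
    r=np.where(g[v,235:345]<28)[0]+235; print(v,r, [bydepth(p,E,[(u,v)],[d[v,u]])[0].round(3) for u in (r[1],r[-2])])
for n,u,v,z in(('tipL',244,57,.024),('tipR',325,55,.024),('hinge',288,264,.025),('hingeD',288,264,0)):
    print(n,P(u,v,z),bydepth(p,E,[(u,v)],[d[v,u]])[0].round(4))
cv2.imwrite('pics/c2.png',cv2.resize(im[135:275,215:355],None,fx=4,fy=4,interpolation=0))
E
```

```text
165 [253 254 255 317 318 319] [array([ 0.479, -0.257,  0.033]), array([ 0.47 , -0.311,  0.033])]
184 [256 257 258 315 316 317] [array([ 0.462, -0.257,  0.033]), array([ 0.454, -0.308,  0.033])]
205 [259 260 261 313 314 315] [array([ 0.443, -0.256,  0.032]), array([ 0.435, -0.303,  0.032])]
tipL [ 0.5661 -0.2642  0.024 ] [ 0.5663 -0.2641  0.0228]
tipR [ 0.5572 -0.3296  0.024 ] [ 0.5569 -0.3292  0.027 ]
hinge [ 0.3781 -0.271   0.025 ] [ 0.3808 -0.2714  0.0305]
hingeD [ 0.366  -0.2693  0.    ] [ 0.3808 -0.2714  0.0305]
```

View pics/c2.png

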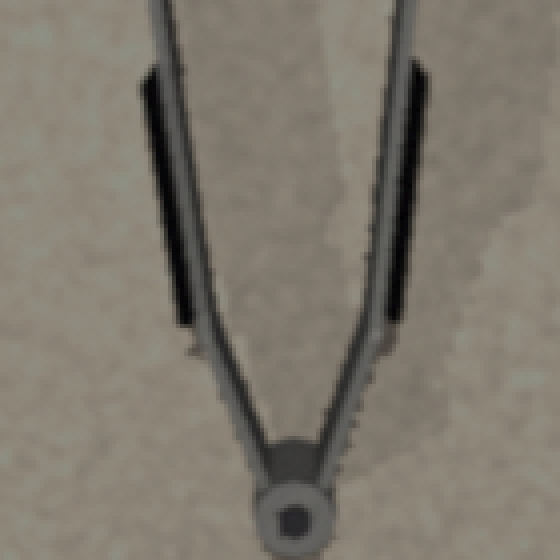

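```bash
python3 -c "
from h import *
rel([.458,-.2825,.076],-8)"
```

```text
tcp [ 0.4553 -0.2787  0.26  ] [ 1.7998e+02  1.0000e-02 -9.0300e+00] j [-31.  12. -16.  62.  -0. 158.] F [ 0.4 -0.2 -0.3] w 0.0857 0.0 t 1.75
slide [0.0166 0.0164 0.9201] ang [ 0.0001  0.     -0.0028]
```

```bash
python3 -m pendant '{"slide":[[0.0166,0.0164,0.15],[0.0166,0.0164,0.33],[0.0166,0.0164,0.51],[0.0166,0.0164,0.68],[0.0166,0.0164,0.8],[0.0166,0.0164,0.88],[0.0166,0.0164,0.92],[0.0166,0.0164,0.92]],"angular":[[0,0,-0.0028],[0,0,-0.0028],[0,0,-0.0028],[0,0,-0.0028],[0,0,-0.0028],[0,0,-0.0028],[0,0,-0.0028],[0,0,-0.0028]]}'
python3 - <<'E'
from h import *
o=arm.get_obs();im,d=arm.capture('wrist');np.save('pics/w2.npy',d);cv2.imwrite('pics/w2.png',im);print(o['tcp_pos'],o['tool_rot'])
E
```

```text
clock: 2.55
tcp_pos: [0.4577, -0.2816, 0.0752]
tool_rot: [-180.0, 0.1, -8.0]
ft_force: [-0.1, -0.1, 0.6]
gripper_width: 0.0855
finger_force: 0.0
[ 0.45774747 -0.28163968  0.07517895] [-1.79968824e+02  9.01086428e-02 -7.99143179e+00]
```

View pics/w2.png

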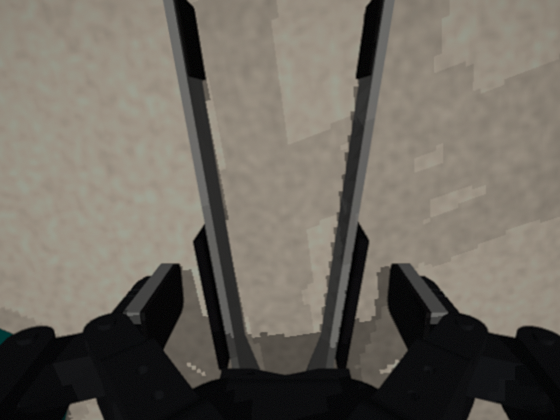

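The fingers straddle the grip plates symmetrically: left pad at about (160,290), right pad at about (415,290), plates between them. I'll close to about 49 mm next.

```bash
python3 -m pendant '{"slide":[[0,0,0],[0,0,0],[0,0,0],[0,0,0],[0,0,0],[0,0,0],[0,0,0],[0,0,0]],"angular":[[0,0,0],[0,0,0],[0,0,0],[0,0,0],[0,0,0],[0,0,0],[0,0,0],[0,0,0]]}' 0.575 40
python3 -c "
from h import *
rel([.458,-.2825,.12],-8)"
```

```text
clock: 3.4
tcp_pos: [0.4601, -0.2816, 0.0775]
tool_rot: [179.9, -0.2, -7.9]
ft_force: [-0.6, 0.0, 6.4]
gripper_width: 0.0493
finger_force: 5.9
tcp [ 0.4601 -0.2816  0.0775] [ 1.7993e+02 -1.7000e-01 -7.8700e+00] j [-31.  23. -28.  39.   0. 156.] F [-0.6  0.   6.4] w 0.0493 5.9 t 3.4
slide [-0.0092  0.0062 -0.2123] ang [ 0.0002 -0.0005  0.0004]
```

```bash
python3 -m pendant '{"slide":[[0,0,-0.02],[0,0,-0.06],[0,0,-0.12],[0,0,-0.2],[0,0,-0.28],[0,0,-0.35],[0,0,-0.4],[0,0,-0.4]],"angular":[[0,0,0],[0,0,0],[0,0,0],[0,0,0],[0,0,0],[0,0,0],[0,0,0],[0,0,0]]}'
python3 - <<'E'
from h import *
o=arm.get_obs();p=arm.camera_params('wrist');im,d=arm.capture('wrist');E=ext('wrist',p,o);np.save('pics/w3.npy',d);cv2.imwrite('pics/w3.png',im);print(o)
T=np.linalg.inv(T_tool(o))
for v in (20,60,120,180,240,300):
    u=np.arange(120,440);d0=d[v,u];W=bydepth(p,E,np.c_[u,np.full(len(u),v)],d0);m=(W[:,2]>.05)&(d0>0)
    q=(np.c_[W,np.ones(len(W))]@T.T)[m]; 
    if m.any():print(v,u[m][[0,-1]],q[[0,-1]].round(4).tolist())
E
```

```text
clock: 4.2
tcp_pos: [0.4598, -0.2816, 0.1579]
tool_rot: [179.9, -0.2, -7.9]
ft_force: [1.4, -0.4, -1.5]
gripper_width: 0.0488
finger_force: 4.1
{'clock': 4.2, 'joint_pos': array([-3.14777438e+01,  1.73649433e+01, -2.36751675e+01,  4.87776763e+01,
       -2.03248932e-03,  1.56407868e+02]), 'joint_vel': array([-0.07988243,  1.36711671, -1.55278963, -1.628809  , -0.03168078,
       -0.00198137]), 'joint_torque': array([ 5.33398343e-04, -4.99487972e+01,  2.99072832e+01,  5.68639487e-01,
       -2.16669119e-03,  1.23196678e-04]), 'tcp_pos': array([ 0.45983797, -0.28155418,  0.15789866]), 'tool_rot': array([ 1.79925211e+02, -1.66169700e-01, -7.88550697e+00]), 'ft_force': array([ 1.41886294, -0.40376168, -1.498686  ]), 'ft_torque': array([ 0.05374336, -0.01525084,  0.01768703]), 'finger_force': 4.1487252251624795, 'gripper_width': 0.04884113221640373}
20 [203 361] [[0.0966, -0.0239, 0.05, 1.0], [0.0967, 0.0256, 0.051, 1.0]]
60 [208 358] [[0.0849, -0.023, 0.05, 1.0], [0.085, 0.0253, 0.051, 1.0]]
120 [215 353] [[0.066, -0.0223, 0.0523, 1.0], [0.0661, 0.0246, 0.0504, 1.0]]
180 [222 347] [[0.0452, -0.0208, 0.0516, 1.0], [0.0451, 0.0238, 0.0518, 1.0]]
240 [216 355] [[0.0245, -0.0231, 0.0461, 1.0], [0.0244, 0.0268, 0.0461, 1.0]]
300 [166 404] [[0.0121, -0.0359, 0.0265, 1.0], [0.0121, 0.0391, 0.0264, 1.0]]
```

View pics/w3.png

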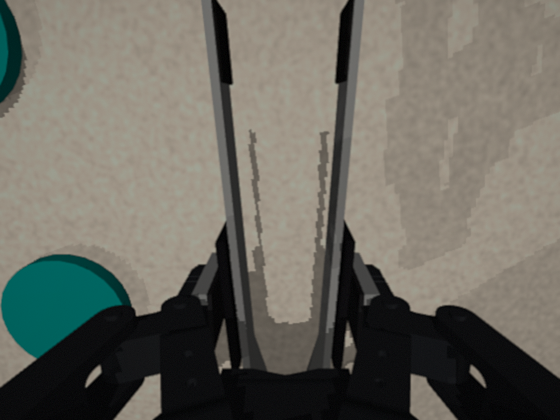

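The tongs are held level with the tips open about 47 mm; the pad ends are at rows 0–84, columns ~215 and ~350. Next I'll carry them above the bush with yaw 20.

```bash
python3 -c "
from h import *
rel([.5011,-.0126,.165],20)"
```

```text
tcp [ 0.4594 -0.2813  0.1568] [ 1.7996e+02 -9.0000e-02 -7.8900e+00] j [-31.  17. -24.  49.  -0. 156.] F [ 0.9 -0.5 -0.7] w 0.0491 4.1 t 4.25
slide [ 0.0225 -1.3592 -0.0418] ang [ 0.0002 -0.0002 -0.0775]
```

```bash
python3 -m pendant '{"slide":[[0,-0.05,-0.02],[0,-0.14,-0.04],[0.01,-0.25,-0.04],[0.01,-0.37,-0.04],[0.01,-0.5,-0.04],[0.01,-0.63,-0.04],[0.01,-0.77,-0.04],[0.01,-0.9,-0.04]],"angular":[[0,0,-0.003],[0,0,-0.01],[0,0,-0.018],[0,0,-0.026],[0,0,-0.034],[0,0,-0.042],[0,0,-0.05],[0,0,-0.058]]}' >/dev/null
python3 -c "
from h import *
rel([.5011,-.0126,.165],20)"
```

```text
tcp [ 0.4849 -0.101   0.1633] [-1.7994e+02  8.0000e-02  1.3180e+01] j [-12.  13. -29.  48.   0. 155.] F [-0.2 -0.2 -2.1] w 0.0492 4.1 t 5.05
slide [ 0.1798 -0.412  -0.0085] ang [-0.0002  0.0002 -0.0189]
```

```bash
python3 -m pendant '{"slide":[[0.04,-0.1,0],[0.08,-0.19,0],[0.12,-0.27,0],[0.15,-0.34,0],[0.17,-0.39,0],[0.18,-0.41,0],[0.18,-0.41,0],[0.18,-0.41,0]],"angular":[[0,0,-0.005],[0,0,-0.01],[0,0,-0.014],[0,0,-0.017],[0,0,-0.0189],[0,0,-0.0189],[0,0,-0.0189],[0,0,-0.0189]]}' >/dev/null
python3 - <<'E'
from h import *
o=arm.get_obs();p=arm.camera_params('wrist');im,d=arm.capture('wrist');E=ext('wrist',p,o);cv2.imwrite('pics/w4.png',im);np.save('pics/w4.npy',d)
rel([.5,0,.16],20)
hsv=cv2.cvtColor(im,cv2.COLOR_BGR2HSV).astype(int)
m=((abs(hsv[...,0]-22)<10)&(hsv[...,1]>100)&(hsv[...,2]>50)).astype(np.uint8)
cs=sorted(cv2.findContours(m,0,2)[0],key=cv2.contourArea)[-2:]
T=np.linalg.inv(T_tool(o))
for c in cs:
    if len(c)<5: continue
    (u,v),r=cv2.minEnclosingCircle(c);W=onplane(p,E,[(u,v)],.052)[0];print(cv2.contourArea(c),u,v,r,'world',W.round(4),'tool',(T@np.r_[W,1]).round(4))
for v in (20,60,100):
    u=np.arange(120,440);d0=d[v,u];W=bydepth(p,E,np.c_[u,np.full(len(u),v)],d0);mm=(W[:,2]>.08)&(d0>0)
    q=(np.c_[W,np.ones(len(W))]@T.T)[mm]; print(v,u[mm][[0,-1]],q[[0,-1]].round(4).tolist())
E
```

```text
tcp [ 0.502  -0.0154  0.1638] [1.7999e+02 2.0000e-02 1.9760e+01] j [ -2.  14. -28.  48.  -0. 158.] F [ 0.1  0.6 -1.1] w 0.049 4.1 t 5.9
slide [ 0.0166 -0.076   0.0191] ang [ 0.      0.0001 -0.0007]
3118.0 278.0 58.90625 33.15422821044922 world [0.5871 0.0173 0.052 ] tool [ 0.0912 -0.0019  0.1117  1.    ]
20 [203 362] [[0.0959, -0.0243, 0.0508, 1.0], [0.0958, 0.0255, 0.0502, 1.0]]
60 [208 358] [[0.0842, -0.0234, 0.0507, 1.0], [0.0842, 0.0252, 0.0514, 1.0]]
100 [213 354] [[0.0718, -0.0223, 0.0498, 1.0], [0.0718, 0.0243, 0.05, 1.0]]
```

View pics/w4.png

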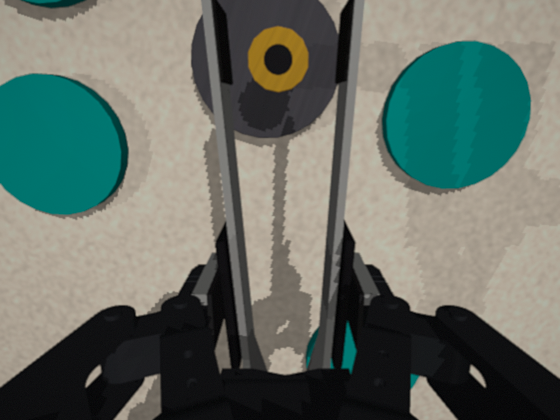

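The bush flange is at (278,59), between the tips at columns ~215 and ~350. I'll back off 50 mm, lower, then go forward.

```bash
python3 -m pendant '{"slide":[[-0.07,-0.0135,0],[-0.16,-0.0135,0],[-0.24,-0.0135,0],[-0.26,-0.0135,0.05],[-0.26,-0.0135,0.14],[-0.26,-0.0135,0.24],[-0.26,-0.0135,0.32],[-0.26,-0.0135,0.349]],"angular":[[0,0,0],[0,0,0],[0,0,0],[0,0,0],[0,0,0],[0,0,0],[0,0,0],[0,0,0]]}' >/dev/null
python3 -m pendant '{"slide":[[0,0,0],[0,0,0],[0,0,0],[0,0,0],[0,0,0],[0,0,0],[0,0,0],[0,0,0]],"angular":[[0,0,0],[0,0,0],[0,0,0],[0,0,0],[0,0,0],[0,0,0],[0,0,0],[0,0,0]]}' >/dev/null
python3 - <<'E'
from h import *
o=arm.get_obs();T=np.linalg.inv(T_tool(o));print('bush in tool',(T@np.array([.5871,.0173,.052,1])).round(4))
rel([.5,0,.094],20)
E
```

```text
bush in tool [0.1428 0.0011 0.0422 1.    ]
tcp [ 0.4524 -0.03    0.0942] [180.   -0.   19.8] j [ -4.  14. -39.  37.  -0. 156.] F [ 0.3 -0.4 -1.1] w 0.0488 4.1 t 7.5
slide [ 0.2749 -0.0607  0.0009] ang [ 0.     -0.     -0.0006]
```

```bash
python3 -m pendant '{"slide":[[0.03,0.001,0],[0.07,0.001,0],[0.11,0.001,0],[0.15,0.001,0],[0.19,0.001,0],[0.23,0.001,0],[0.25,0.001,0],[0.258,0.001,0]],"angular":[[0,0,0],[0,0,0],[0,0,0],[0,0,0],[0,0,0],[0,0,0],[0,0,0],[0,0,0]]}'
python3 - <<'E'
from h import *
im,d=arm.capture('wrist');cv2.imwrite('pics/w5.png',im)
E
```

```text
clock: 8.3
tcp_pos: [0.5015, -0.0126, 0.0941]
tool_rot: [180.0, -0.0, 19.8]
ft_force: [-0.2, 0.5, -1.6]
gripper_width: 0.0494
finger_force: 4.1
```

View pics/w5.png

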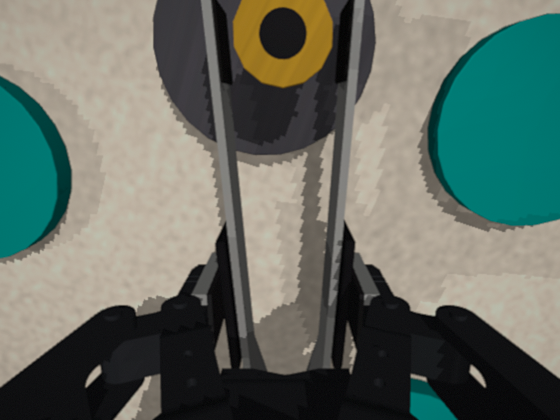

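The bush is centred between the pads at (283,33). Closing now.

```bash
python3 -m pendant '{"slide":[[0,0,0],[0,0,0],[0,0,0],[0,0,0],[0,0,0],[0,0,0],[0,0,0],[0,0,0]],"angular":[[0,0,0],[0,0,0],[0,0,0],[0,0,0],[0,0,0],[0,0,0],[0,0,0],[0,0,0]]}' 0.2 50
python3 -m pendant '{"slide":[[0,0,-0.01],[0,0,-0.03],[0,0,-0.06],[0,0,-0.1],[0,0,-0.15],[0,0,-0.19],[0,0,-0.2],[0,0,-0.2]],"angular":[[0,0,0],[0,0,0],[0,0,0],[0,0,0],[0,0,0],[0,0,0],[0,0,0],[0,0,0]]}'
python3 - <<'E'
from h import *
im,d=arm.capture('wrist');im2,_=arm.capture('scene');cv2.imwrite('pics/w6.png',np.hstack([cv2.resize(im,(400,300)),cv2.resize(im2[140:290,180:380],(400,300))]))
E
```

```text
clock: 9.15
tcp_pos: [0.5008, -0.0127, 0.0941]
tool_rot: [-180.0, 0.0, 19.8]
ft_force: [-0.9, 1.0, 0.2]
gripper_width: 0.0391
finger_force: 51.1
clock: 9.95
tcp_pos: [0.5014, -0.0127, 0.1347]
tool_rot: [180.0, -0.1, 19.8]
ft_force: [0.1, -0.0, -2.6]
gripper_width: 0.0389
finger_force: 50.9
```

View pics/w6.png

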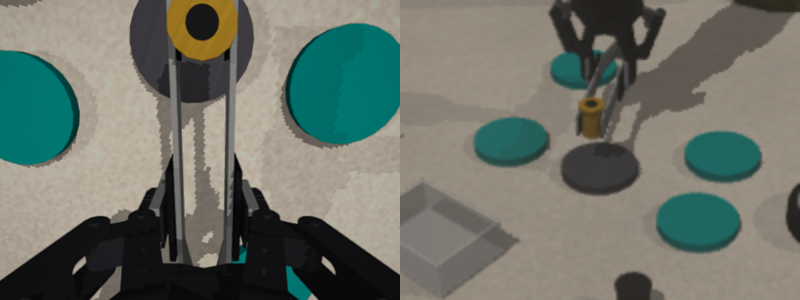

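The bush is lifted clear and upright between the tips, visible in both views.

```bash
python3 - <<'E'
from h import *
im=cv2.imread('pics/top0.png');p=arm.camera_params('top')
m=np.zeros(im.shape[:2],np.uint8);cv2.circle(m,(180,239),21,1,-1)
w=((im.max(2)>110)&(m>0)).astype(np.uint8);w=cv2.morphologyEx(w,cv2.MORPH_OPEN,np.ones((5,5)))
c=max(cv2.findContours(w,0,2)[0],key=cv2.contourArea);el=cv2.fitEllipse(cv2.convexHull(c));L=onplane(p,p['extrinsics'],[el[0]],.03)[0];print(el,L)
ps=np.radians(50);c,s=np.cos(ps),np.sin(ps)
rel([L[0]-.092*c-.001*s,L[1]-.092*s+.001*c,.184],50)
E
```

```text
((177.624267578125, 238.3096923828125), (35.15703201293945, 35.87969207763672), 44.823368072509766) [0.53746019 0.30183046 0.03      ]
tcp [ 0.5008 -0.0128  0.134 ] [-1.80e+02  1.00e-02  1.98e+01] j [ -1.  15. -30.  44.  -0. 159.] F [-0.1 -0.  -2.4] w 0.0389 50.9 t 10.05
slide [ 0.3049 -1.191  -0.25  ] ang [-0.      0.     -0.0839]
```

```bash
python3 -m pendant '{"slide":[[0.01,-0.03,-0.04],[0.02,-0.09,-0.1],[0.04,-0.17,-0.17],[0.06,-0.26,-0.23],[0.09,-0.36,-0.25],[0.12,-0.46,-0.25],[0.14,-0.56,-0.25],[0.17,-0.66,-0.25]],"angular":[[0,0,-0.002],[0,0,-0.006],[0,0,-0.012],[0,0,-0.018],[0,0,-0.025],[0,0,-0.032],[0,0,-0.039],[0,0,-0.046]]}' >/dev/null
python3 - <<'E'
from h import *
ps=np.radians(50);c,s=np.cos(ps),np.sin(ps);L=[.5375,.302]
rel([L[0]-.092*c-.001*s,L[1]-.092*s+.001*c,.184],50)
E
```

```text
tcp [0.4878 0.1247 0.1851] [-1.7999e+02 -4.0000e-02  3.6560e+01] j [ 14.  12. -26.  51.   0. 158.] F [-0.1  0.4 -2.3] w 0.0389 50.9 t 10.85
slide [ 0.2791 -0.4619  0.0058] ang [-0.     -0.0001 -0.0373]
```

```bash
python3 -m pendant '{"slide":[[0.05,-0.09,0],[0.1,-0.17,0],[0.15,-0.25,0],[0.2,-0.33,0],[0.24,-0.39,0],[0.265,-0.44,0],[0.275,-0.455,0],[0.279,-0.462,0]],"angular":[[0,0,-0.007],[0,0,-0.014],[0,0,-0.02],[0,0,-0.026],[0,0,-0.031],[0,0,-0.035],[0,0,-0.037],[0,0,-0.037]]}' >/dev/null
python3 -m pendant '{"slide":[[0,0,0],[0,0,0],[0,0,0],[0,0,0],[0,0,0],[0,0,0],[0,0,0],[0,0,0]],"angular":[[0,0,0],[0,0,0],[0,0,0],[0,0,0],[0,0,0],[0,0,0],[0,0,0],[0,0,0]]}'
python3 - <<'E'
from h import *
o=arm.get_obs();p=arm.camera_params('wrist');im,d=arm.capture('wrist');E=ext('wrist',p,o)
hsv=cv2.cvtColor(im,cv2.COLOR_BGR2HSV).astype(int)
m=((abs(hsv[...,0]-22)<10)&(hsv[...,1]>100)&(hsv[...,2]>50)).astype(np.uint8)
c=max(cv2.findContours(m,0,2)[0],key=cv2.contourArea);(u,v),r=cv2.minEnclosingCircle(c);print('bush',u,v,r,onplane(p,E,[(u,v)],.142),np.median(d[max(int(v)-20,0):int(v)+20,int(u)-20:int(u)+20]))
# tilt from depth of brass flange
vv,uu=np.where(cv2.erode(m,np.ones((3,3)))>0);W=bydepth(p,E,np.c_[uu,vv],d[vv,uu]);W=W[W[:,2]>.1]
z0=np.median(W[:,2]);W=W[abs(W[:,2]-z0)<.006];print('z',z0,'plane',np.linalg.lstsq(np.c_[W[:,:2],np.ones(len(W))],W[:,2],rcond=None)[0])
t,_=arm.capture('top');s,_=arm.capture('scene')
cv2.imwrite('pics/w7.png',np.hstack([cv2.resize(im,(400,300)),cv2.resize(s[160:310,310:510],(400,300))]))
E
```

```text
clock: 12.45
tcp_pos: [0.4784, 0.2305, 0.1841]
tool_rot: [180.0, 0.0, 49.7]
ft_force: [0.4, -0.6, -3.3]
gripper_width: 0.0385
finger_force: 50.9
bush 282.6282653808594 31.726165771484375 52.339962005615234 [[0.5370274  0.29923665 0.142     ]] 0.1017116
z 0.14204232639915573 plane [-0.00098755 -0.00137449  0.14296609]
```

View pics/w7.png

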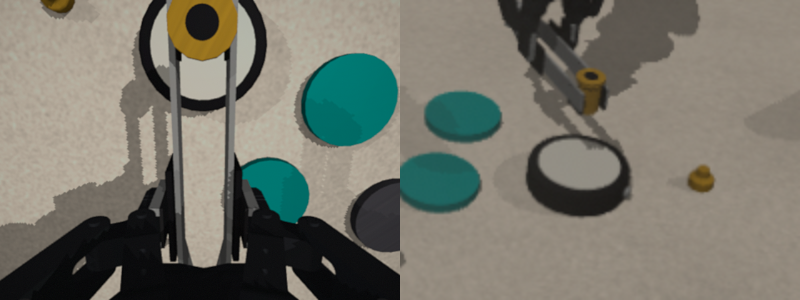

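The bush (wrist view (283,32)) is upright about 3 mm off the lamp centre, with its underside at z ≈ 0.102, about 72 mm above the lamp top. I'll hand in now.

```bash
python3 -c "
from workcell import arm
print(arm.finish_job())"
```

```text
the job is handed in; nothing more can be done
None
```

I handed the job in at about 12.5 s with the tongs holding the bush upright and still about 72 mm above the lamp top, roughly 3 mm off the lamp centre; the bystanders were not touched as far as I could see, and no verdict was returned.

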